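# Slide the locked sample carriage to its reading stop

### The job

Bring the sample to its reading position: press the orange lock button on the carriage down with the fingertips and, keeping it held down all the way, push the carriage along its rods until it rests against the red end stop; then let go of the button so that the carriage locks there, and move clear. Nothing is to be gripped or lifted: do not touch the jar, which must ride along seated in its ring, and leave the bottle, timer and cap beside the stage where they are.

Things in the scene. Friction and masses are not known exactly. Their poses are not given: they have to be found in the camera images.
- stage: Fixed slide stage, grey base plate 130 x 350 x 8 mm with an aluminium block 34 mm high at each end and two steel rods along its y axis. Origin: centre of its underside, on the worktop. Its y axis is the direction in which the carriage travels to the stop; its x axis points to the far side, away from the robot (yaw within 0.35 rad); z is up.
- button_top (a point): Centre of the top face of the orange lock button, 52 mm above the worktop when up; axes as the stage's. The face is 42 mm (x) by 36 mm (y). The button is on the carriage, on the side nearer the robot, and travels with it. It has a 3 mm thick surround, lower than its raised top, on three sides and the thumb wall on the +y side.
- thumb_wall (a point): Middle of the upper edge of the black thumb wall, on the face toward the button; axes as the stage's. The wall is part of the carriage, 8 mm thick and 50 mm long in x, at the +y side of the button: its face is 20.5 mm from the button's centre and its top 16 mm above the raised button, so a fingertip that presses the button can push the wall toward +y.
- lock_button (a joint): Travel of the lock button, 0 (within 1 mm) = up, locked; 0.007 = pressed to its stop, straight down. A spring holds it up; a push of about 9 N takes it fully down. While it is up a clamp holds the carriage firmly (against 20 N); pressed 5 mm or more, the carriage runs free. It springs up when released and locks the carriage wherever that is.
- carriage (a joint): Travel of the carriage along the stage's +y, 0 = parked, in m; it starts parked and runs with about 1.5 N of friction and little damping (8 N s/m).
- carriage_front (a point): Middle of the front (+y) face of the carriage, 24 mm above the worktop; axes as the stage's. The carriage is an aluminium plate 118 mm (x) by 90 mm (y) on black bearing blocks, plate top 37 mm above the worktop.
- stop_face (a point): Middle of the face of the red end stop that the carriage front meets, 24 mm above the worktop; axes as the stage's. The stop is a rigid red bar 116 x 22 x 16 mm across the rods, top 32 mm above the worktop, with a small dark screw on it (38 mm). It is clamped at a place that differs from run to run, 85 to 175 mm ahead of the parked carriage's front, and does not give way.
- nest (a point): Centre of the grey ring (outer diameter 55 mm, 8 mm high) on the carriage in which the jar stands, at plate-top height; axes as the stage's. It lies 62 mm toward +x and 15 mm toward +y from the button's centre.
- sample_jar: Small screw jar with white lid and orange contents, 44 mm in diameter, 50 mm high, about 50 g, loose, standing in the ring on the carriage. Origin: centre of its underside. Not to be touched.
- clear_bottle: Clear, half-transparent bottle with blue cap, 56 mm in diameter, 120 mm high, standing loose beyond the stage. Origin: centre of its underside. Bystander.
- lab_timer: White lab timer, 62 x 66 x 18 mm, lying loose on the robot's side of the stage. Origin: centre of its underside. Bystander.
- green_cap: Mint-green screw cap, 40 mm in diameter, 13 mm high, lying loose on the robot's side of the stage. Origin: centre of its underside. Bystander.

How it is judged:
By the outcome, as a careful person would: the job done as asked, in the order asked, and still so for the second after the job is handed in, with the robot touching nothing.
It also fails if it takes over 45 s, if anything falls off the work surface, if the arm or the gripper's body presses on something with over 40 N, if the wrist force passes 120 N, or if a joint passes its speed limit or range.

### The arm

A 6-joint arm with a two-finger parallel gripper is mounted at the origin on a cart in front of the work surface, level with it; the furniture and walls round the work are solid. World frame = base frame: x ahead of the robot, y to its left, z up, the work surface at z = 0. Lengths are in mm, angles in rad, forces in N, time in s.
With the tool pointing down it reaches from about 275 to 750 mm from the base axis. Payload 10.2 kg.
Tool frame: the origin (TCP) lies midway between the tips of the shut fingers; the grasp point (between the pads) lies 19 mm behind it; z points along the fingers, y is the line along which they close (so a half turn about z gives the same grasp; the last joint's range is limited). The gripper opens to 85 mm and grips with 20 to 120 N. Pads are 22 mm wide; open, the fingers measure 114 mm over their backs; the gripper's body (76 mm by 85 mm) begins 54 mm behind the grasp point. The pads swing forward as they close: fully open they stand 13 mm farther back than shut.
Start: joints at [-1.403, 0.313, 1.498, -0, 1.331, -0.223], TCP at [199.975, -485.429, 209.094] pointing down, gripper open.
Joint ranges: [-2.94, 2.94], [-0.97, 2.17], [0.19, 2.56], [-1.23, 4.37], [0.02, 3.11], [-2.88, 2.88]. Speed limits (rad/s): [2.39, 2.39, 3.01, 3.14, 3.14, 3.14].

### API

Orientations are given as a unit quaternion [w, x, y, z].
In Python, from rig import ctrl gives the robot as it stands.
- The arm moves only by the tool send_rows, never from a script. Its argument "targets" is a list of rows, each a list of 7 numbers: the closure, from -1 (fully open) to 1 (shut), so that 0 is half open, then the shift along the tool's x, y, z in m, then the turn, a rotation vector about the tool's x, y, z in rad. In form: [[claw, dx, dy, dz, ax, ay, az], ...]. A call has exactly 10 rows; each row shifts and turns the commanded pose from where the row before left it, along the tool's axes as they then stand; what a row does not reach is not made up. A row lasts 1/8 s, in which the tool goes at most 62.5 mm and 10.7 degrees, less where a joint would pass 70% of its speed; a pose out of reach is approached as far as the arm can. A call with a gripper value outside its range is refused whole. The fingers move at their own pace and stop on an object; "squeeze" is the grip in N (left out, the last holds). Time passes only in rows, so rows that do not move let the fingers close, or fill a call up. It gives the time, the measured TCP pose, the force, the opening and the grip force at its end, in the units of the state.
- ctrl.sense(): the state, without advancing time (a new reading comes with each control period).
- ctrl.capture(name): name is "scene" or "top"; returns a dict with "img" (400x640x3 uint8, red, green, blue), "camera_matrix" (3x3 intrinsics, pixels), "R" (3x3) and "t" (3): a world point X has camera coordinates R X + t. Camera axes: x right, y down, z forward; pixel columns grow to the right and rows downward; lengths in mm; the calibration is good to about 2 mm. A picture is of the moment at which its call begins. There is no depth.
- ctrl.finish_job(): hands the job in; it is judged then, once.
Trained networks look in a picture, given as the dict that the camera call returned (one of the last four; its "shot" number tells which), for a name from the list of things; names that differ only in an ending like _2 or _b are one class to them, and where a whole thing is asked for, a point or a joint stands for the part that bears it (a point fixed in the world has none). Each returns a list of dicts, best first, with "score" (0 to 1); they miss things now and then, are a little off and sometimes report something else, mostly with a low value. They report only what shows in the picture. A call takes as long as a camera call.
- ctrl.boxes_of(query, picture): "extent" ([left, top, width, height] in pixels, round what is visible of it).
- ctrl.landmark_of(query, picture): "point" ([column, row] in pixels: a listed point, or the origin of a listed thing).
The state is a dict: "time_s": time; "joints": joint angles; "dq": joint speeds; "tau": joint torques, N m; "eef_pos": TCP position; "ee_rot": TCP orientation; "force": force on the tool from outside, world axes, zero at the start; "wrist_torque": the same for the moment, N m; "grip_width": opening from 0.0 (shut) to 1.0 (fully open); "grip_force": force on a finger pad.
Only numpy, scipy, OpenCV 4.12 (cv2) and the standard library are available. Lean on these libraries where they do the work, as an engineer would, in place of code of your own. Each camera call takes 0.05 s, during which the arm holds its last target. There are 200 camera calls.

## Working session

There is one attempt and no reset: what is moved stays moved. The work goes in short steps, Python scripts to look and compute and a tool call to move; the robot and the scene stay as the last step left them, time stands still between calls to the robot, and variables do not carry over. Pictures are saved under pics/ and viewed, at most 10 in all, crops included, and the job is handed in when it is done.

Besides the shell and the picture viewer there is one more tool, called after ">>>" as name(argument=value, ...), one argument or row to a line, values as JSON. send_rows: Moves the arm, as the interface text tells. Its arguments: {"type":"object","properties":{"targets":{"type":"array"},"squeeze":{"type":"number"}},"required":["targets"]}

```bash
mkdir -p pics
cat > h.py <<'E'
from rig import ctrl
import numpy as np, cv2
def ray(p,px,z):
    K,R,t=map(np.array,(p["camera_matrix"],p["R"],p["t"]))
    d=R.T@np.linalg.inv(K)@np.array([px[0],px[1],1.]); c=-R.T@t
    return c+d*(z-c[2])/d[2]
def save(p,n,): cv2.imwrite(f"pics/{n}.png",cv2.cvtColor(p["img"],cv2.COLOR_RGB2BGR))
H=dict(button_top=52,thumb_wall=68,carriage_front=24,stop_face=24,nest=37,sample_jar=37,stage=0,clear_bottle=0,lab_timer=0,green_cap=0)
E
python3 - <<'E'
from h import *
for n in("scene","top"):
    p=ctrl.capture(n); save(p,n+"0")
    for q,z in H.items():
        for r in ctrl.landmark_of(q,p)[:2]:
            print(n,q,round(r["score"],2),np.round(r["point"]),ray(p,r["point"],z).round(1))
print(ctrl.sense())
E
```

```text
scene thumb_wall 0.85 [352. 178.] [ 545.9 -159.4   68. ]
scene carriage_front 0.95 [330. 200.] [ 568.2 -109.5   24. ]
scene stop_face 0.76 [298. 230.] [539.9  27.8  24. ]
scene nest 0.81 [329. 187.] [ 595.8 -139.    37. ]
scene sample_jar 0.8 [333. 189.] [ 584.6 -138.3   37. ]
scene stage 0.72 [322. 225.] [541. -47.   0.]
scene lab_timer 0.71 [351. 266.] [407.1  28.8   0. ]
scene green_cap 0.64 [378. 225.] [ 449.  -124.1    0. ]
top button_top 0.7 [380. 208.] [ 542.1 -168.8   52. ]
top thumb_wall 0.9 [372. 207.] [ 542.5 -149.5   68. ]
top carriage_front 0.97 [349. 200.] [ 568.9 -107.8   24. ]
top stop_face 0.66 [287. 214.] [545.7  28.6  24. ]
top nest 0.68 [366. 188.] [ 589.3 -145.    37. ]
top sample_jar 0.84 [370. 183.] [ 599.8 -153.6   37. ]
top stage 0.68 [329. 209.] [555.2 -62.8   0. ]
top clear_bottle 0.85 [266. 161.] [673.9  72.    0. ]
top lab_timer 0.64 [296. 280.] [405.   16.6   0. ]
top green_cap 0.86 [359. 252.] [ 457.2 -121.6    0. ]
{'time_s': 1.1, 'joints': array([-1.40341067e+00,  3.12876932e-01,  1.49767954e+00,  3.19121949e-06,
        1.33101595e+00, -2.23393723e-01]), 'dq': array([ 7.04011929e-05,  1.56666817e-03, -2.02942347e-04, -9.41768920e-04,
        2.12657792e-03,  8.52280671e-05]), 'tau': array([ 2.85378592e-04, -4.12170947e+01, -2.59902173e+01, -2.25469348e-04,
        5.88603052e-04,  3.06330901e-05]), 'eef_pos': array([ 199.97155736, -485.43426448,  209.11369657]), 'ee_rot': array([1.01575186e-05, 9.80972159e-01, 1.94148455e-01, 1.26604554e-06]), 'force': array([-0.05424879,  0.95618709,  0.27469595]), 'wrist_torque': array([-0.06103526,  0.0046359 , -0.00790029]), 'grip_force': 0.0, 'grip_width': 0.9967357169917983}
```

View pics/scene0.png

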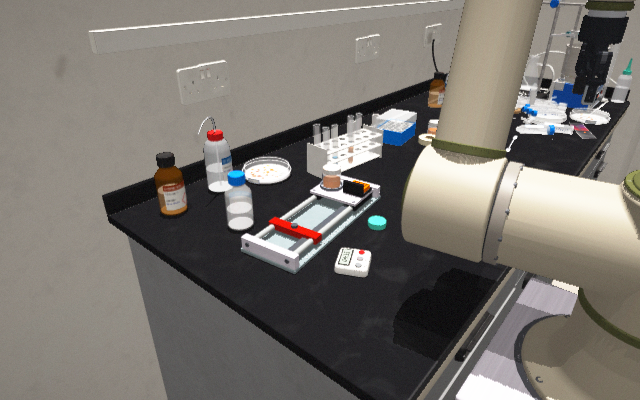

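View pics/top0.png

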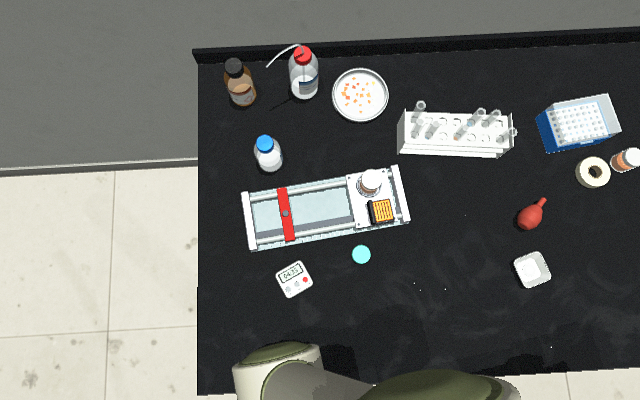

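The scene picture shows the stage with red stop at about (295,230) and the carriage with its orange button near (360,186). The top picture has the button near (382,211), the wall (371,212), the jar (370,183), the stop (286,214), the cap (361,254) and the timer (294,279).

Run:
```python
from h import *
p=ctrl.capture("top"); im=p["img"]
hsv=cv2.cvtColor(im,cv2.COLOR_RGB2HSV)
def seg(lo,hi,box):
    m=np.zeros(hsv.shape[:2],np.uint8);x0,y0,x1,y1=box
    m[y0:y1,x0:x1]=cv2.inRange(hsv,lo,hi)[y0:y1,x0:x1]
    ys,xs=np.nonzero(m); return np.c_[xs,ys].astype(np.float32)
for n,lo,hi,b,z in(("red",(0,150,80),(6,255,255),(265,175,310,250),32),("orange",(10,130,100),(28,255,255),(362,195,402,230),52)):
    q=seg(lo,hi,b); w=np.array([ray(p,x,z)[:2] for x in q],np.float32)
    (c,s,a)=cv2.minAreaRect(w); print(n,len(q),q.mean(0),"px; world mean",w.mean(0),"rect",c,s,a)
# stage outline from bright end-block faces
for px in((243,193),(251,248),(398,168),(409,215)): print(px,ray(p,px,34).round(1))
c=im[155:260,235:420]; c=cv2.resize(c,None,fx=4.3,fy=4.3,interpolation=cv2.INTER_CUBIC)
cv2.imwrite("pics/crop.png",cv2.cvtColor(c,cv2.COLOR_RGB2BGR))
```

```text
red 483 [285.45963 214.14906] px; world mean [543.8988   30.84333] rect (544.8833618164062, 30.843259811401367) (114.54005432128906, 20.864276885986328) 7.012433052062988
orange 340 [382.36765 210.04706] px; world mean [ 537.12585 -172.2422 ] rect (537.2369995117188, -172.10704040527344) (42.627437591552734, 35.78662109375) 6.241106986999512
(243, 193) [594.4 119.5  34. ]
(251, 248) [475.8 105.3  34. ]
(398, 168) [ 631.1 -217.8   34. ]
(409, 215) [ 526.5 -230.9   34. ]
```

View pics/crop.png

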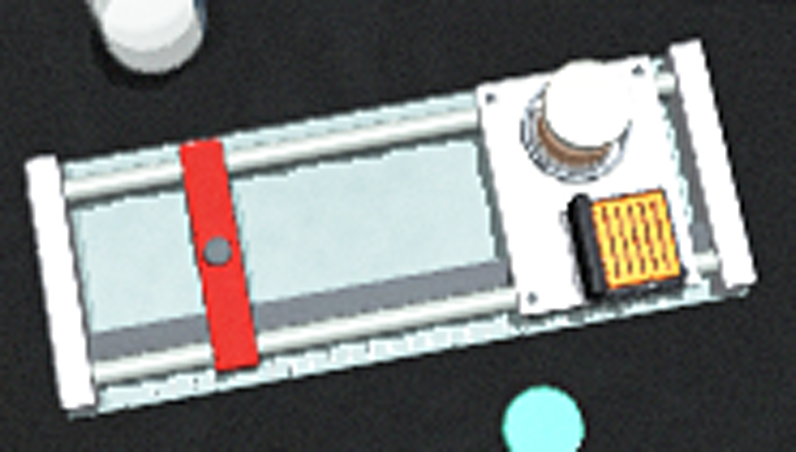

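Stage yaw is about +7.0° (0.122 rad). The button centre is near (537,-172), and the gap to the stop is about 130 mm. I'll move above the button first with the fingers shut, then turn and lower.

>>> send_rows(
  targets=[
    [1,0.0428,-0.0165,0,0,0,0],
    [1,0.0428,-0.0165,0,0,0,0],
    [1,0.0428,-0.0165,0,0,0,0],
    [1,0.0428,-0.0165,0,0,0,0],
    [1,0.0428,-0.0165,0,0,0,0],
    [1,0.0428,-0.0165,0,0,0,0],
    [1,0.0428,-0.0165,0,0,0,0],
    [1,0.0428,-0.0165,0,0,0,0],
    [1,0.0428,-0.0165,0,0,0,0],
    [1,0.0428,-0.0165,0,0,0,0],
  ],
  squeeze=40,
)

```text
time_s: 2.4
eef_pos: [533.9, -168.7, 209.2]
ee_rot: [0.0, 0.981, 0.194, 0.0]
force: [-0.4, -0.3, 0.7]
grip_width: 0.001
grip_force: 0.0
```

>>> send_rows(
  targets=[
    [1,0,0,0.009,0,0,-0.1302],
    [1,0,0,0.009,0,0,-0.1302],
    [1,0,0,0.009,0,0,-0.1302],
    [1,0,0,0.009,0,0,-0.1302],
    [1,0,0,0.009,0,0,-0.1302],
    [1,0,0,0.009,0,0,-0.1302],
    [1,0,0,0.009,0,0,-0.1302],
    [1,0,0,0.009,0,0,-0.1302],
    [1,0,0,0.009,0,0,-0.1302],
    [1,0,0,0.009,0,0,-0.1302],
  ],
)

```text
time_s: 3.65
eef_pos: [532.9, -169.9, 118.8]
ee_rot: [0.0, 0.661, 0.75, 0.0]
force: [0.2, -0.9, -0.2]
grip_width: 0.002
grip_force: 0.0
```

Run:
```python
from h import *
s=ctrl.sense();print(s["time_s"],s["eef_pos"],s["ee_rot"],s["force"],s["grip_width"])
from scipy.spatial.transform import Rotation as Ro
print(Ro.from_quat(s["ee_rot"],scalar_first=True).as_matrix().round(3))
ims=[]
for n,(x,y) in(("scene",(350,180)),("top",(380,205))):
    p=ctrl.capture(n); 
    for q in("button_top","thumb_wall"):
        for r in ctrl.landmark_of(q,p)[:1]: print(n,q,r["score"],r["point"],ray(p,r["point"],H[q]))
    c=p["img"][y-50:y+50,x-65:x+65]; ims.append(cv2.resize(c,(390,300),interpolation=cv2.INTER_CUBIC))
cv2.imwrite("pics/c1.png",np.hstack(ims)[:,:,::-1])
```

```text
3.65 [ 532.88824648 -169.85541951  118.80954672] [2.35396436e-05 6.61082662e-01 7.50313077e-01 1.95889006e-05] [ 0.18427657 -0.87370349 -0.17507232] 0.002136822842777589
[[-0.126  0.992  0.   ]
 [ 0.992  0.126 -0.   ]
 [-0.     0.    -1.   ]]
scene button_top 0.57 [355.4, 184.7] [ 539.94656411 -164.54781059   52.        ]
scene thumb_wall 0.76 [353.2, 179.4] [ 540.85104359 -156.2217569    68.        ]
```

View pics/c1.png

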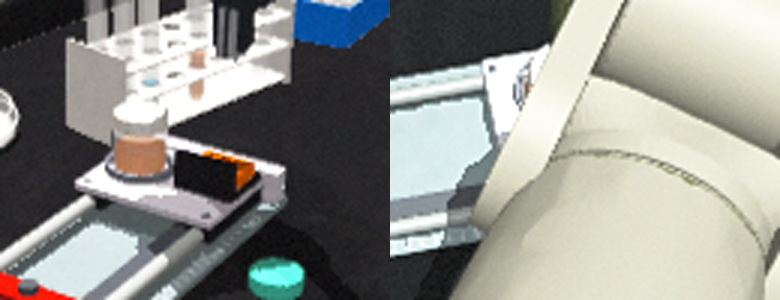

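The left crop shows the button and wall free, with the fingertips above them; the arm hides the carriage in the top view. Tool x is now the stage's +y, and tool y its +x. Next I go down to just above the button.

>>> send_rows(
  targets=[
    [1,0,0,0.01,0,0,0],
    [1,0,0,0.01,0,0,0],
    [1,0,0,0.01,0,0,0],
    [1,0,0,0.01,0,0,0],
    [1,0,0,0.01,0,0,0],
    [1,0,0,0.01,0,0,0],
    [1,0,0,0.002,0,0,0],
    [1,0,0,0,0,0,0],
    [1,0,0,0,0,0,0],
    [1,0,0,0,0,0,0],
  ],
)

```text
time_s: 5.2
eef_pos: [533.0, -169.9, 57.4]
ee_rot: [0.0, 0.663, 0.749, 0.0]
force: [0.1, -1.0, -0.4]
grip_width: -0.001
grip_force: 0.0
```

Run:
```python
from h import *
p=ctrl.capture("scene"); x,y=350,180
c=p["img"][y-50:y+50,x-65:x+65]; cv2.imwrite("pics/c2.png",cv2.resize(c,(780,600),interpolation=cv2.INTER_CUBIC)[:,:,::-1])
print(ctrl.sense()["force"])
```

```text
[0.35712031 0.0773162  0.58832825]
```

View pics/c2.png

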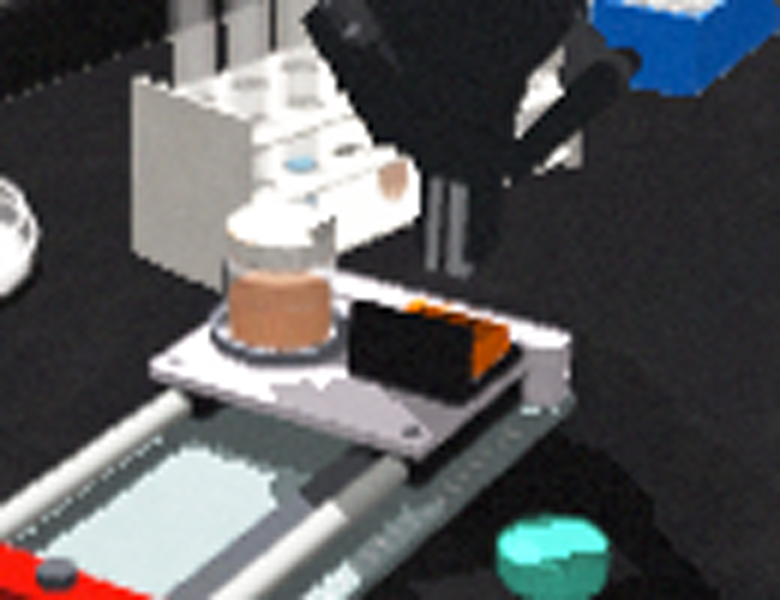

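Run:
```python
from h import *
p=ctrl.capture("scene");K,R,t=map(np.array,(p["camera_matrix"],p["R"],p["t"]))
def pr(X):
    v=K@(R@np.array(X,float)+t); u=v[:2]/v[2]; return u.round(1),((u-[285,130])*6).round()
for n,X in dict(tcp=(533,-170,57.4),btn=(537.2,-172.1,52),wallL=(562,-149,68),wallR=(513,-155,68),jar=(592,-150,87)).items(): print(n,*pr(X))
c=-R.T@t; print(c)
s=ctrl.sense(); print(s["eef_pos"],s["time_s"])
for q in("thumb_wall","button_top","nest"):
    for r in ctrl.landmark_of(q,p)[:1]: print(q,r, )
x,y=350,180
c=p["img"][y-50:y+50,x-65:x+65]; cv2.imwrite("pics/c3.png",cv2.resize(c,(780,600),interpolation=cv2.INTER_CUBIC)[:,:,::-1])
```

```text
tcp [359.4 182.6] [447. 316.]
btn [358.3 183.9] [440. 324.]
wallL [343.7 177.8] [352. 287.]
wallR [363.2 183.1] [469. 319.]
jar [333.7 166.4] [292. 219.]
[ 50.72694809 546.19903675 473.69537987]
[ 532.91525775 -169.87699236   57.28467738] 5.3
thumb_wall {'point': [354.6, 181.1], 'score': 0.95}
button_top {'point': [359.8, 187.3], 'score': 0.51}
nest {'point': [330.2, 182.9], 'score': 0.64}
```

View pics/c3.png

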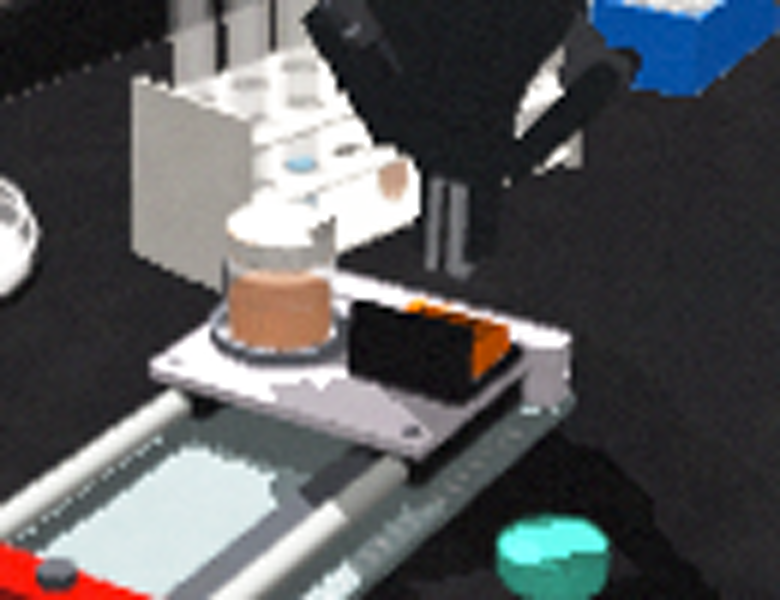

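Run:
```python
from h import *
p=ctrl.capture("scene");K,R,t=map(np.array,(p["camera_matrix"],p["R"],p["t"]))
def pr(X):
    v=K@(R@np.array(X,float)+t); return (v[:2]/v[2]).round(1)
print("start",pr((200,-485.4,209)),pr((200,-485.4,222)))
a=cv2.imread("pics/scene0.png")[0:130,540:640]; a=cv2.resize(a,(400,520),interpolation=cv2.INTER_CUBIC)
c=p["img"][120:220,310:410,::-1].copy(); c=cv2.resize(c,(400,520),interpolation=cv2.INTER_CUBIC)
c=cv2.convertScaleAbs(c,alpha=2,beta=30)
a=cv2.convertScaleAbs(a,alpha=2,beta=30)
cv2.imwrite("pics/c4.png",np.hstack([a,c]))
```

```text
start [575.9 114.2] [577.6 108.2]
```

View pics/c4.png

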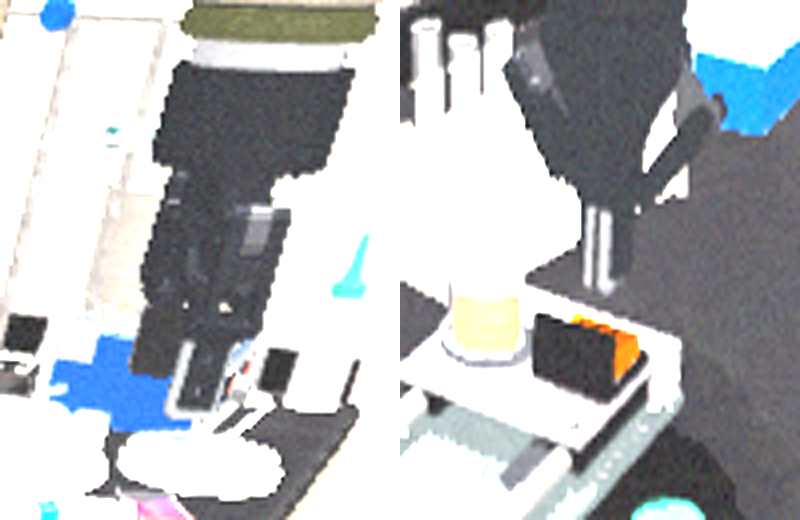

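The visible finger ends sit about 8 px above the projected TCP in both poses, with no sideways error. The height is therefore uncertain and the lateral position is fine. I'll go down slowly and watch the force.

>>> send_rows(
  targets=[
    [1,0,0,0.001,0,0,0],
    [1,0,0,0.001,0,0,0],
    [1,0,0,0.001,0,0,0],
    [1,0,0,0.001,0,0,0],
    [1,0,0,0.001,0,0,0],
    [1,0,0,0.001,0,0,0],
    [1,0,0,0.001,0,0,0],
    [1,0,0,0.001,0,0,0],
    [1,0,0,0,0,0,0],
    [1,0,0,0,0,0,0],
  ],
)

```text
time_s: 6.75
eef_pos: [532.9, -169.8, 49.1]
ee_rot: [-0.0, 0.663, 0.749, -0.0]
force: [0.0, 0.2, 0.3]
grip_width: 0.002
grip_force: 0.0
```

>>> send_rows(
  targets=[
    [1,0,0,0.001,0,0,0],
    [1,0,0,0.001,0,0,0],
    [1,0,0,0.001,0,0,0],
    [1,0,0,0.001,0,0,0],
    [1,0,0,0.001,0,0,0],
    [1,0,0,0.001,0,0,0],
    [1,0,0,0.001,0,0,0],
    [1,0,0,0.001,0,0,0],
    [1,0,0,0,0,0,0],
    [1,0,0,0,0,0,0],
  ],
)

```text
time_s: 8.0
eef_pos: [532.9, -169.8, 41.1]
ee_rot: [0.0, 0.663, 0.749, 0.0]
force: [0.3, 1.1, -0.0]
grip_width: -0.001
grip_force: 0.0
```

Run:
```python
from h import *
p=ctrl.capture("scene")
c=p["img"][120:220,300:430,::-1].copy(); c=cv2.resize(c,(780,600),interpolation=cv2.INTER_CUBIC)
cv2.imwrite("pics/c5.png",cv2.convertScaleAbs(c,alpha=2,beta=30))
```

```text
(no output)
```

View pics/c5.png

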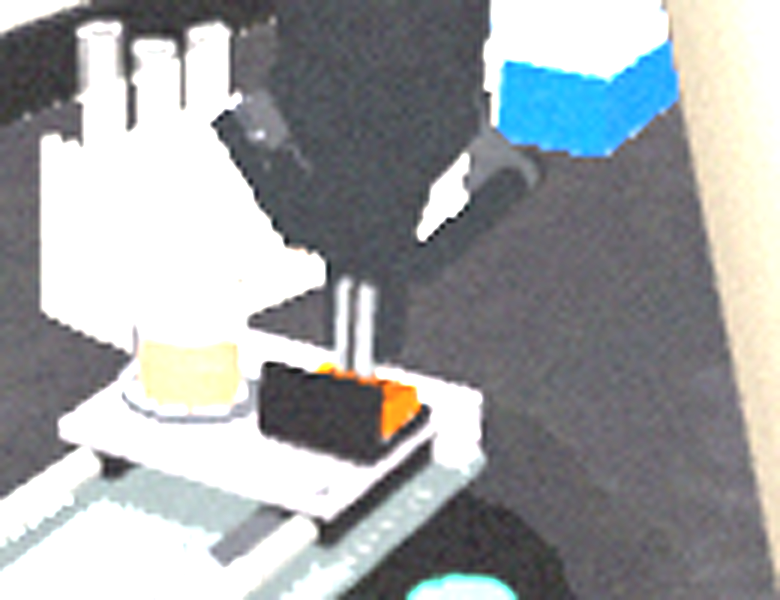

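The finger ends are at about (365,375), just above the button's top and behind the wall, so contact should come a few mm lower. The jar is clear of the gripper.

>>> send_rows(
  targets=[
    [1,0,0,0.001,0,0,0],
    [1,0,0,0.001,0,0,0],
    [1,0,0,0.001,0,0,0],
    [1,0,0,0.001,0,0,0],
    [1,0,0,0.001,0,0,0],
    [1,0,0,0.001,0,0,0],
    [1,0,0,0.001,0,0,0],
    [1,0,0,0.001,0,0,0],
    [1,0,0,0,0,0,0],
    [1,0,0,0,0,0,0],
  ],
)

```text
time_s: 9.3
eef_pos: [532.9, -169.8, 33.1]
ee_rot: [0.0, 0.663, 0.749, 0.0]
force: [-0.1, 1.2, -0.4]
grip_width: -0.0
grip_force: 0.0
```

>>> send_rows(
  targets=[
    [1,0,0,0.001,0,0,0],
    [1,0,0,0.001,0,0,0],
    [1,0,0,0.001,0,0,0],
    [1,0,0,0.001,0,0,0],
    [1,0,0,0,0,0,0],
    [1,0,0,0,0,0,0],
    [1,0,0,0,0,0,0],
    [1,0,0,0,0,0,0],
    [1,0,0,0,0,0,0],
    [1,0,0,0,0,0,0],
  ],
)

```text
time_s: 10.55
eef_pos: [532.9, -169.8, 29.1]
ee_rot: [0.0, 0.663, 0.749, 0.0]
force: [-0.8, 0.3, 2.2]
grip_width: 0.002
grip_force: 1.3
```

Run:
```python
from h import *
print(ctrl.sense()["force"],ctrl.sense()["eef_pos"])
p=ctrl.capture("scene")
c=p["img"][120:220,300:430,::-1].copy(); c=cv2.resize(c,(780,600),interpolation=cv2.INTER_CUBIC)
cv2.imwrite("pics/c6.png",cv2.convertScaleAbs(c,alpha=2,beta=30))
```

```text
[-0.79400554  0.25047319  2.24678717] [ 532.88327239 -169.82595779   29.11691614]
```

View pics/c6.png

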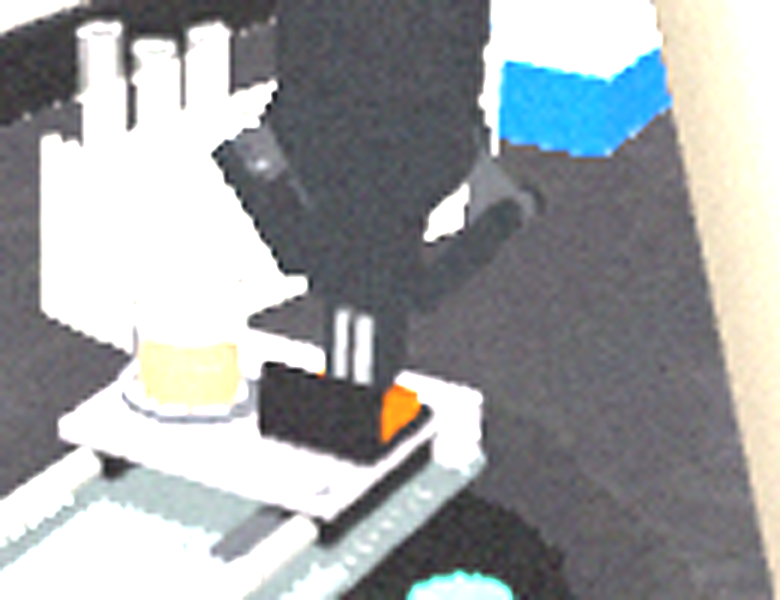

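Contact is at TCP z ≈ 30, with the fingers on the button behind the wall (365,380). Pressing now.

>>> send_rows(
  targets=[
    [1,0,0,0.001,0,0,0],
    [1,0,0,0.001,0,0,0],
    [1,0,0,0.001,0,0,0],
    [1,0,0,0.001,0,0,0],
    [1,0,0,0.001,0,0,0],
    [1,0,0,0,0,0,0],
    [1,0,0,0,0,0,0],
    [1,0,0,0,0,0,0],
    [1,0,0,0,0,0,0],
    [1,0,0,0,0,0,0],
  ],
)

```text
time_s: 11.85
eef_pos: [532.9, -169.8, 24.5]
ee_rot: [0.0, 0.663, 0.749, 0.0]
force: [-3.0, 0.5, 8.7]
grip_width: 0.001
grip_force: 4.0
```

>>> send_rows(
  targets=[
    [1,0,0,0.001,0,0,0],
    [1,0,0,0.001,0,0,0],
    [1,0,0,0,0,0,0],
    [1,0,0,0,0,0,0],
    [1,0,0,0,0,0,0],
    [1,0,0,0,0,0,0],
    [1,0,0,0,0,0,0],
    [1,0,0,0,0,0,0],
    [1,0,0,0,0,0,0],
    [1,0,0,0,0,0,0],
  ],
)

```text
time_s: 13.1
eef_pos: [533.0, -169.8, 22.8]
ee_rot: [0.0, 0.663, 0.749, 0.0]
force: [-2.4, 2.3, 10.1]
grip_width: 0.005
grip_force: 5.0
```

>>> send_rows(
  targets=[
    [1,0,0,0.001,0,0,0],
    [1,0,0,0.001,0,0,0],
    [1,0,0,0,0,0,0],
    [1,0,0,0,0,0,0],
    [1,0.002,0,0,0,0,0],
    [1,0.002,0,0,0,0,0],
    [1,0.002,0,0,0,0,0],
    [1,0.002,0,0,0,0,0],
    [1,0.002,0,0,0,0,0],
    [1,0,0,0,0,0,0],
  ],
)

```text
time_s: 14.35
eef_pos: [532.1, -161.2, 22.6]
ee_rot: [0.002, 0.663, 0.749, -0.001]
force: [-10.0, -1.1, 25.3]
grip_width: -0.004
grip_force: 12.7
```

>>> send_rows(
  targets=[
    [1,0.003,0,0,0,0,0],
    [1,0.005,0,0,0,0,0],
    [1,0.008,0,0,0,0,0],
    [1,0.01,0,0,0,0,0],
    [1,0.01,0,0,0,0,0],
    [1,0.01,0,0,0,0,0],
    [1,0.01,0,0,0,0,0],
    [1,0.008,0,0,0,0,0],
    [1,0.005,0,0,0,0,0],
    [1,0.003,0,0,0,0,0],
  ],
)

```text
time_s: 15.6
eef_pos: [523.1, -89.4, 22.5]
ee_rot: [0.001, 0.662, 0.749, -0.001]
force: [-13.3, -3.4, 28.8]
grip_width: -0.002
grip_force: 14.3
```

Run:
```python
from h import *
s=ctrl.sense();print(s["force"],s["eef_pos"])
p=ctrl.capture("scene")
for q in("thumb_wall","carriage_front","stop_face","nest"):
    for r in ctrl.landmark_of(q,p)[:1]: print(q,r["score"],r["point"],ray(p,r["point"],H[q]))
c=p["img"][130:260,230:400,::-1].copy(); c=cv2.resize(c,(765,585),interpolation=cv2.INTER_CUBIC)
cv2.imwrite("pics/c7.png",cv2.convertScaleAbs(c,alpha=1.5,beta=20))
```

```text
[-13.28236993  -3.39615337  28.83273462] [523.12728086 -89.43585597  22.53921505]
thumb_wall 0.73 [334.4, 194.1] [528.58217195 -72.96897625  68.        ]
carriage_front 0.93 [311.4, 214.2] [560.16284625 -35.98021295  24.        ]
stop_face 0.67 [297.0, 227.1] [548.31554849  21.65582398  24.        ]
nest 0.58 [312.8, 199.6] [584.80466899 -69.03239608  37.        ]
```

View pics/c7.png

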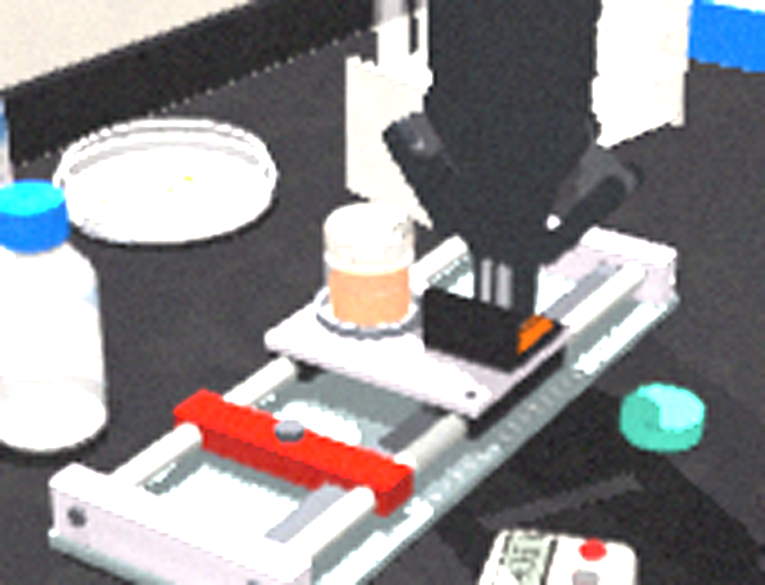

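The carriage rides with the button down and the jar seated at (370,265). The stop at (290,440) is about 55 mm ahead.

>>> send_rows(
  targets=[
    [1,0.003,0,0,0,0,0],
    [1,0.005,0,0,0,0,0],
    [1,0.006,0,0,0,0,0],
    [1,0.006,0,0,0,0,0],
    [1,0.006,0,0,0,0,0],
    [1,0.006,0,0,0,0,0],
    [1,0.004,0,0,0,0,0],
    [1,0.003,0,0,0,0,0],
    [1,0.002,0,0,0,0,0],
    [1,0.002,0,0,0,0,0],
  ],
)

```text
time_s: 17.1
eef_pos: [517.8, -46.7, 22.5]
ee_rot: [0.001, 0.662, 0.749, -0.001]
force: [-12.0, -2.9, 31.3]
grip_width: -0.0
grip_force: 15.3
```

Run:
```python
from h import *
s=ctrl.sense();print(s["force"],s["eef_pos"])
p=ctrl.capture("scene")
for q in("thumb_wall","carriage_front","stop_face","nest"):
    for r in ctrl.landmark_of(q,p)[:1]: print(q,r["score"],r["point"],ray(p,r["point"],H[q]))
```

```text
[-11.98621123  -2.87139266  31.34333044] [517.79872936 -46.73634719  22.50291979]
thumb_wall 0.7 [327.4, 202.4] [516.84072321 -35.42628255  68.        ]
carriage_front 0.68 [301.8, 223.9] [549.24312649   6.29095961  24.        ]
stop_face 0.91 [297.1, 229.8] [541.28755062  28.96073188  24.        ]
nest 0.68 [298.3, 206.4] [588.19011654 -25.89577709  37.        ]
```

>>> send_rows(
  targets=[
    [1,0.001,0,0,0,0,0],
    [1,0.001,0,0,0,0,0],
    [1,0.001,0,0,0,0,0],
    [1,0.001,0,0,0,0,0],
    [1,0.001,0,0,0,0,0],
    [1,0.001,0,0,0,0,0],
    [1,0.001,0,0,0,0,0],
    [1,0.001,0,0,0,0,0],
    [1,0.001,0,0,0,0,0],
    [1,0.001,0,0,0,0,0],
  ],
)

```text
time_s: 18.6
eef_pos: [517.9, -38.9, 22.6]
ee_rot: [0.003, 0.662, 0.749, -0.001]
force: [-6.9, -16.3, 22.1]
grip_width: 0.001
grip_force: 11.6
```

>>> send_rows(
  targets=[
    [1,0.001,0,0,0,0,0],
    [1,0.001,0,0,0,0,0],
    [1,0.001,0,0,0,0,0],
    [1,0,0,0,0,0,0],
    [1,0,0,0,0,0,0],
    [1,0,0,0,0,0,0],
    [1,0,0,0,0,0,0],
    [1,0,0,0,0,0,0],
    [1,0,0,0,0,0,0],
    [1,0,0,0,0,0,0],
  ],
)

```text
time_s: 19.85
eef_pos: [518.6, -35.7, 22.6]
ee_rot: [0.004, 0.663, 0.749, 0.0]
force: [-2.5, -11.3, 19.5]
grip_width: -0.001
grip_force: 10.0
```

Run:
```python
from h import *
s=ctrl.sense();print(s["force"],s["eef_pos"])
p=ctrl.capture("scene");save(p,"end")
for q in("thumb_wall","carriage_front","stop_face","nest"):
    for r in ctrl.landmark_of(q,p)[:1]: print(q,r["score"],r["point"],ray(p,r["point"],H[q]))
# hue profile along travel line at the stop: red pixel count and position
hsv=cv2.cvtColor(p["img"],cv2.COLOR_RGB2HSV)
for n in("scene0","end"):
    h=cv2.cvtColor(cv2.imread(f"pics/{n}.png"),cv2.COLOR_BGR2HSV)
    m=cv2.inRange(h,(0,150,80),(6,255,255))[210:250,260:330]; print(n,(m>0).sum())
```

```text
[ -2.5041006  -11.33094285  19.45533165] [518.55254568 -35.74544965  22.61500153]
thumb_wall 0.68 [323.2, 205.3] [515.57905494 -20.68321589  68.        ]
carriage_front 0.76 [296.9, 228.1] [545.90338098  24.55761527  24.        ]
stop_face 0.84 [296.3, 225.9] [552.49217278  19.21871245  24.        ]
nest 0.64 [301.1, 208.7] [576.98584175 -22.40697406  37.        ]
scene0 550
end 540
```

Force fell while the tool still advanced, so the fingers are probably sliding on the button with the carriage at the stop. I'll push on until the wall takes the load to be sure.

>>> send_rows(
  targets=[
    [1,0.001,0,0,0,0,0],
    [1,0.001,0,0,0,0,0],
    [1,0.001,0,0,0,0,0],
    [1,0.001,0,0,0,0,0],
    [1,0,0,0,0,0,0],
    [1,0,0,0,0,0,0],
    [1,0,0,0,0,0,0],
    [1,0,0,0,0,0,0],
    [1,0,0,0,0,0,0],
    [1,0,0,0,0,0,0],
  ],
)

```text
time_s: 21.35
eef_pos: [518.6, -32.7, 22.6]
ee_rot: [0.005, 0.663, 0.749, 0.0]
force: [-0.9, -18.1, 16.8]
grip_width: 0.001
grip_force: 13.6
```

>>> send_rows(
  targets=[
    [1,0.001,0,0,0,0,0],
    [1,0.001,0,0,0,0,0],
    [1,0.001,0,0,0,0,0],
    [1,0,0,0,0,0,0],
    [1,0,0,0,0,0,0],
    [1,0,0,0,0,0,0],
    [1,0,0,0,0,0,0],
    [1,0,0,0,0,0,0],
    [1,0,0,0,0,0,0],
    [1,0,0,0,0,0,0],
  ],
)

```text
time_s: 22.6
eef_pos: [518.7, -32.6, 22.7]
ee_rot: [0.007, 0.662, 0.749, -0.001]
force: [-1.3, -36.8, 13.8]
grip_width: 0.004
grip_force: 20.6
```

Run:
```python
from h import *
s=ctrl.sense();print(s["force"],s["eef_pos"])
for k in range(3):
    p=ctrl.capture("scene")
    for q in("thumb_wall","carriage_front"):
        for r in ctrl.landmark_of(q,p)[:1]: print(q,r["score"],r["point"])
```

```text
[ -1.32959819 -36.82264092  13.75275834] [518.71154331 -32.62926634  22.71105543]
thumb_wall 0.75 [325.0, 203.8]
carriage_front 0.94 [298.3, 227.5]
thumb_wall 0.89 [326.3, 205.6]
carriage_front 0.58 [298.3, 226.0]
thumb_wall 0.55 [322.5, 206.9]
carriage_front 0.58 [293.8, 227.6]
```

It is firmly on the stop: the push force rose from 18 to 37 N with no motion. I'll ease the push, lift straight up so the lock engages, then clear.

>>> send_rows(
  targets=[
    [1,-0.001,0,0,0,0,0],
    [1,-0.001,0,0,0,0,0],
    [1,-0.001,0,0,0,0,0],
    [1,-0.001,0,0,0,0,0],
    [1,0,0,0,0,0,0],
    [1,0,0,-0.001,0,0,0],
    [1,0,0,-0.001,0,0,0],
    [1,0,0,-0.001,0,0,0],
    [1,0,0,0,0,0,0],
    [1,0,0,0,0,0,0],
  ],
)

```text
time_s: 24.3
eef_pos: [518.5, -32.7, 24.3]
ee_rot: [0.004, 0.663, 0.749, 0.0]
force: [5.8, -12.7, 2.9]
grip_width: 0.001
grip_force: 8.9
```

>>> send_rows(
  targets=[
    [1,0,0,-0.002,0,0,0],
    [1,0,0,-0.002,0,0,0],
    [1,0,0,-0.002,0,0,0],
    [1,0,0,-0.003,0,0,0],
    [1,-0.003,0,-0.003,0,0,0],
    [1,-0.003,0,-0.005,0,0,0],
    [1,0,0,-0.01,0,0,0],
    [1,0,0,-0.02,0,0,0],
    [1,0,0,-0.03,0,0,0],
    [1,0,0,-0.04,0,0,0],
  ],
)

```text
time_s: 25.55
eef_pos: [516.0, -35.5, 141.2]
ee_rot: [-0.0, 0.663, 0.749, -0.0]
force: [0.2, -0.5, 0.5]
grip_width: 0.002
grip_force: 0.0
```

>>> send_rows(
  targets=[
    [1,0,0,-0.03,0,0,0],
    [1,-0.02,-0.03,-0.01,0,0,0],
    [1,-0.03,-0.03,0,0,0,0],
    [1,-0.04,-0.02,0,0,0,0],
    [1,-0.05,-0.02,0,0,0,0],
    [1,-0.05,0,0,0,0,0],
    [1,-0.05,0,0,0,0,0],
    [1,-0.04,0,0,0,0,0],
    [1,-0.02,0,0,0,0,0],
    [1,0,0,0,0,0,0],
  ],
)

```text
time_s: 26.8
eef_pos: [453.6, -346.4, 180.2]
ee_rot: [0.0, 0.663, 0.749, 0.0]
force: [-0.2, 0.2, 0.1]
grip_width: -0.001
grip_force: 0.0
```

Run:
```python
from h import *
s=ctrl.sense();print(s["time_s"],s["force"],s["eef_pos"])
for n in("scene","top"):
    p=ctrl.capture(n);save(p,n+"9")
    for q,z in H.items():
        for r in ctrl.landmark_of(q,p)[:1]: print(n,q,round(r["score"],2),np.round(r["point"]),ray(p,r["point"],z).round(1))
# gap between the carriage plate and red bar in the top picture: stage-y of orange vs red
hsv=cv2.cvtColor(p["img"],cv2.COLOR_RGB2HSV)
for n,lo,hi,b,z in(("red",(0,150,80),(6,255,255),(265,175,310,250),32),("orange",(10,130,100),(28,255,255),(295,205,345,250),52)):
    x0,y0,x1,y1=b; ys,xs=np.nonzero(cv2.inRange(hsv[y0:y1,x0:x1],lo,hi))
    if len(xs)==0: print(n,"hidden"); continue
    w=np.array([ray(p,(x+x0,y+y0),z)[:2] for x,y in zip(xs,ys)],np.float32); print(n,len(xs),cv2.minAreaRect(w))
```

```text
26.8 [-0.24958077  0.18703424  0.06501729] [ 453.55525024 -346.35908432  180.20727598]
scene button_top 0.52 [327. 210.] [515.5 -34.1  52. ]
scene thumb_wall 0.67 [321. 207.] [515.  -14.2  68. ]
scene carriage_front 0.64 [297. 228.] [545.6  25.8  24. ]
scene stop_face 0.34 [319. 227.] [516.1  -8.4  24. ]
scene nest 0.71 [297. 209.] [581.7 -16.1  37. ]
scene sample_jar 0.79 [300. 211.] [571.4 -13.8  37. ]
scene stage 0.87 [318. 224.] [549.3 -43.6   0. ]
scene clear_bottle 0.61 [240. 222.] [682.3  59.9   0. ]
scene lab_timer 0.59 [352. 265.] [408.5  25.2   0. ]
scene green_cap 0.73 [376. 223.] [ 457.8 -130.6    0. ]
top button_top 0.81 [318. 219.] [526.5 -38.3  52. ]
top thumb_wall 0.97 [309. 218.] [526.5 -18.8  68. ]
top carriage_front 0.71 [289. 210.] [553.7  23.5  24. ]
top stop_face 0.66 [290. 212.] [549.1  22.5  24. ]
top nest 0.76 [309. 197.] [577.2 -21.4  37. ]
top sample_jar 0.63 [311. 195.] [581.3 -24.8  37. ]
top stage 0.57 [324. 210.] [554.8 -53.7   0. ]
top clear_bottle 0.56 [269. 160.] [676.5  64.    0. ]
top lab_timer 0.84 [295. 278.] [411.2  17.8   0. ]
top green_cap 0.63 [361. 255.] [ 450.7 -126.7    0. ]
red 463 ((544.823486328125, 31.3402156829834), (114.54556274414062, 20.008434295654297), 7.1437506675720215)
orange 351 ((520.7025756835938, -43.29015350341797), (43.45339584350586, 36.291038513183594), 7.000262260437012)
```

The button moved 130 mm, so the carriage front and stop face coincide. The jar is in its ring, and the bottle, timer and cap have not moved.

```bash
python3 -c "
from rig import ctrl
print(ctrl.finish_job())"
```

```text
the job is handed in; nothing more can be done
None
```

I pushed the carriage about 130 mm onto the red end stop with the button held down, let the button up so it locks, moved the arm clear and handed the job in at about 27 s of robot time; the pictures show the jar in its ring and the bottle, timer and cap in place, but I did not test the lock and the hand-in gave no verdict.

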